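# Gate pillar from storage tray to model stage

## Task

Dress the scale-model stage: lift the square gate pillar straight up out of its pocket in the plywood storage tray, holding it by its shaft because its round base is sunk in the tray, and set it down gently, upright, in the middle of the low two-tier square rostrum on the grey plank floor. Leave the round column and the globe lamp post in their pockets.

Things in the scene. Friction and masses are not known exactly. Their poses are not given: they have to be found in the camera images.
- pillar_mid (a point): centre, 42 mm above the underside, of the loose square wooden pillar, 84 mm tall, 60 g: base disc 46 mm wide, 12 mm thick; 26 mm foot block to 17 mm; shaft 20 mm square, 17 to 76 mm up (grip here); 25 mm square cap. Starts in one of 3 pockets, 75 mm apart in a row, the disc's top 1 mm below the tray's. z up; x (to 0.15 rad) across the row, nothing beside the shaft there; y along the row; both square to the shaft.
- rostrum_top (a point): centre of the top face of the fixed wooden rostrum, two square tiers: 100 mm wide x 8 mm high below, 82 mm wide x 8 mm high on top, standing on a 9 mm thick grey plank floor plate, so the top face is about 25 mm above the bench. z is up. A spot lamp hangs behind it near x 0.64, y -0.18, from 0.33 m above the bench upward: keep the wrist clear.
- column_mid (a point): centre (half-way up, 42 mm above its underside) of the round wooden column with a flat round capital, 84 mm tall, shaft about 17 mm across, on the same 46 mm base disc, in another pocket of the tray (fixed plywood, 100 x 236 x 20 mm, flat on the bench; round pockets 48 mm wide, 13 mm deep). To be left there.
- lamppost_mid (a point): centre (half-way up, 45.5 mm above its underside) of the model lamp post, 91 mm tall, a thin dark post about 9 mm across with a white 22 mm ball on top, on the same 46 mm base disc, in another pocket of the tray. To be left there.
Things that resemble listed ones, but are neither listed nor needed, are in the scene too. Leave any green look-alike of the part that bears pillar_mid alone.

How it is judged (in metres and radians):
On the way:
1. the pillar is lifted clear of its pocket, upright (height (world z) of pillar_mid above 0.069 m and angle between pillar_mid's own z axis and vertical below 0.3 rad), for 0.1 s.
At the end, for the whole second after the job is handed in: The pillar stands released and at rest on the rostrum's top face, upright within about 6 degrees, its centre within 15 mm (horizontally) of the rostrum's centre; the round column and the lamp post are still in their pockets, within 10 mm of where they began (horizontal distance between pillar_mid and rostrum_top below 0.015 m and z of pillar_mid in the frame of rostrum_top between 0.038 and 0.046 m and angle between pillar_mid's own z axis and vertical below 0.1 rad and linear speed of pillar below 0.02 m/s and distance of each of column_mid, lamppost_mid from where it was at the start of the episode below 0.01 m); the robot touches nothing.
It fails at once if the pillar is tipped by more than about 30 degrees (angle between pillar_mid's own z axis and vertical above 0.52 rad).
It fails at once if the pillar is let fall (more than about a centimetre) instead of being set down (contact force between the fingers and pillar below 0.05 N and linear speed of pillar above 0.5 m/s).
It fails at once if the round column or the lamp post is pulled out of its pocket or pushed over (distance of any of column_mid, lamppost_mid from where it was at the start of the episode above 0.015 m).
It also fails if it takes over 48 s, if anything falls off the work surface, if the arm or the gripper's body presses on something with over 40 N, if the wrist force passes 120 N, or if a joint passes its speed limit or range.

## Robot

A 6-joint arm with a two-finger parallel gripper is mounted at the origin on a cart in front of the work surface, level with it; the furniture and walls round the work are solid. World frame = base frame: x ahead of the robot, y to its left, z up, the work surface at z = 0. Lengths are in mm, angles in rad, forces in N, time in s.
With the tool pointing down it reaches from about 400 to 925 mm from the base axis. Payload 12.5 kg.
Tool frame: the origin (TCP) lies on the mounting face of the last link; the fingertips stand 190 mm ahead of it and the grasp point (between the pads) lies 171 mm ahead of it (env.grasp_offset is the distance from the TCP to the grasp point, in mm); z points along the fingers, y is the direction in which the jaws open and shut (so a half turn about z gives the same grasp; the last joint's range is limited). The gripper opens to 95 mm and grips with 3 to 60 N. Pads are 20 mm wide; open, the fingers measure 119 mm over their backs; the gripper's body (75 mm by 180 mm) begins 59 mm behind the grasp point.
Start: joints at [-1.391, 0.491, 1.559, -0, 1.092, -0.106], TCP at [176.223, -599.642, 404.761] pointing down, gripper open.
Joint ranges: [-3.1, 3.1], [-0.84, 2.19], [0.05, 2.79], [-1.13, 4.28], [0.06, 2.93], [-2.69, 2.69]. Speed limits (rad/s): [2.22, 2.22, 2.79, 3.14, 3.14, 3.14].

## Interface

Orientations are given as [roll, pitch, yaw] about the fixed x, y, z axes, in that order (R = Rz(yaw) Ry(pitch) Rx(roll)).
In Python, from cell import env, viewer gives the robot as it stands.
- The arm moves only by the tool play_rows, never from a script. Its argument "increments" is a list of rows, each an object of numbers: "dx", "dy", "dz": the shift along the tool's x, y, z in mm; "rx", "ry", "rz": the turn, a rotation vector about the tool's x, y, z in units of 6 degrees (1.0 is 6 degrees). A call has 1 to 8 rows; each row is the pose to reach, as a shift and turn from the pose measured when the call began, along the tool's axes at that moment; what a row does not reach only later rows make up. A row lasts 1/12 s, in which the tool goes at most 41.7 mm and 7.16 degrees, less where a joint would pass 70% of its speed; a pose out of reach is approached as far as the arm can. A call with a gripper value outside its range is refused whole. "fingers" is the opening, from 0 (shut) to 1 (fully open), set as the call begins (left out, the last holds). The fingers move at their own pace and stop on an object; the grip force is fixed at half the most. Time passes only in rows, so rows that repeat a pose let the fingers close. It gives the time, the measured TCP pose, the force and the opening at its end, in the units of the state.
- env.state(): the state, without advancing time (a new reading comes with each control period).
- viewer.read_camera(name): name is "side" or "top" or "wrist"; returns a dict with "image" (420x560x3 uint8, red, green, blue), "fx", "fy", "cx", "cy" (pixels), "rvec" (rotation vector, rad) and "tvec" (3), from world to camera coordinates, as OpenCV has them. Camera axes: x right, y down, z forward; pixel columns grow to the right and rows downward; lengths in mm; the calibration is good to about 2 mm. The wrist camera is an equidistant fisheye: a pixel r from the principal point sees the ray r / f radians off the axis. A picture is of the moment at which its call begins. There is no depth.
- env.job_done(): hands the job in, once; it reports no verdict.
The state is a dict: "t": time; "joints": joint angles; "qvel": joint speeds; "tau": joint torques, N m; "eef_pos": TCP position; "tcp_rot": TCP orientation; "ft_force": force on the tool from outside, world axes, zero at the start; "moment": the same for the moment, N m; "opening": opening from 0.0 (shut) to 1.0 (fully open).
Only numpy, scipy, OpenCV 4.12 (cv2) and the standard library are available. Lean on these libraries where they do the work, as an engineer would, in place of code of your own. Each camera call takes 0.05 s, during which the arm holds its last target.

## Working session

There is one attempt and no reset: what is moved stays moved. The work goes in short steps, Python scripts to look and compute and a tool call to move; the robot and the scene stay as the last step left them, time stands still between calls to the robot, and variables do not carry over. Pictures are saved under pics/ and viewed, and the job is handed in when it is done.

Besides the shell and the picture viewer there is one more tool, called as name(argument=value, ...), one argument or row to a line, values as JSON. play_rows: Moves the arm, as the interface text tells. Its arguments: {"type":"object","properties":{"increments":{"type":"array","items":{"type":"object","properties":{"dx":{"type":"number"},"dy":{"type":"number"},"dz":{"type":"number"},"rx":{"type":"number"},"ry":{"type":"number"},"rz":{"type":"number"}}}},"fingers":{"type":"number"}},"required":["increments"]}

```bash
ls; mkdir -p pics; python3 - <<'E'
from cell import env, viewer
import cv2,pickle
s=env.state();print(s)
for n in["side","top","wrist"]:
    c=viewer.read_camera(n);cv2.imwrite(f"pics/{n}0.png",c["image"][:,:,::-1]);pickle.dump(c,open(f"pics/{n}0.pkl","wb"))
    print(n,{k:v for k,v in c.items() if k!="image"})
E
```

```text
pics
{'t': 0.0, 'joints': array([-1.39060345e+00,  4.91534700e-01,  1.55943244e+00, -8.95278183e-06,
        1.09170203e+00, -1.05609066e-01]), 'qvel': array([ 0.00022115,  0.00114171,  0.00056514, -0.00059391,  0.00177627,
        0.00085385]), 'tau': array([-2.70351984e-04, -6.12632990e+01, -2.58179820e+01,  6.92579267e-02,
        4.82131785e-02, -8.22820152e-05]), 'eef_pos': array([ 176.21411441, -599.61001862,  404.18294078]), 'tcp_rot': array([-3.14052129e+00, -1.05582908e-04,  2.85806018e-01]), 'ft_force': array([-0.51283914, -0.54121354, -0.50474006]), 'moment': array([-0.03784376,  0.07098706,  0.02630782]), 'opening': 0.9991848516516929}
side {'fx': 396.90879975450076, 'fy': 396.90879975450076, 'cx': 292.0850859498018, 'cy': 210.22597705788976, 'rvec': array([-0.0275412 , -2.78523377,  1.44170329]), 'tvec': array([ 536.96577933,  -42.0257691 , 1107.67672193])}
top {'fx': 480.2539702573619, 'fy': 480.2539702573619, 'cx': 282.11799570351627, 'cy': 202.23520708398942, 'rvec': array([ 2.13124165, -2.14418748,  0.13039835]), 'tvec': array([152.39389473, 523.57297561, 888.077837  ])}
wrist {'fx': 325.19226210127806, 'fy': 325.19226210127806, 'cx': 282.8649753616257, 'cy': 211.82257473202685, 'rvec': array([-2.31285147,  1.73172888,  0.26636472]), 'tvec': array([-623.38849927,  -33.85476095,  392.52137032])}
```

View pics/top0.png

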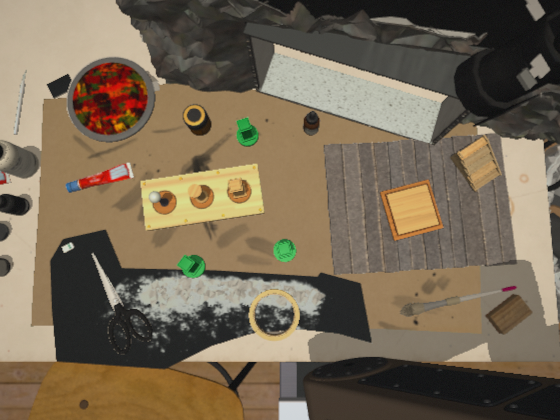

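View pics/side0.png

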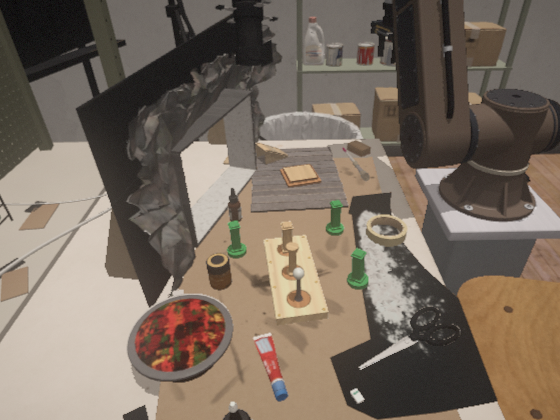

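View pics/wrist0.png

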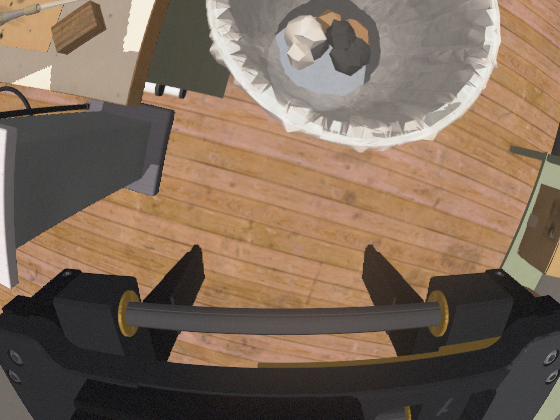

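The top view shows the tray at about (202,197), with the lamp post at (160,200), one brown piece at (201,194) and another at (238,188). The green look-alikes are at (246,131), (285,250) and (192,265), and the rostrum is at (411,209). Next I'll enlarge the tray to tell the two brown pieces apart.

```bash
cat > h.py <<'E'
import numpy as np,cv2,pickle
def ld(n): return pickle.load(open(f"pics/{n}.pkl","rb"))
def ray(c,u,v):
    R=cv2.Rodrigues(c["rvec"])[0];o=-R.T@c["tvec"]
    d=R.T@np.array([(u-c["cx"])/c["fx"],(v-c["cy"])/c["fy"],1.]);return o,d
def plane(c,u,v,z):
    o,d=ray(c,u,v);return o+d*(z-o[2])/d[2]
def tri(c1,p1,c2,p2):
    o1,d1=ray(c1,*p1);o2,d2=ray(c2,*p2)
    t=np.linalg.lstsq(np.c_[d1,-d2],o2-o1,rcond=None)[0]
    a=o1+d1*t[0];b=o2+d2*t[1];return (a+b)/2,np.linalg.norm(a-b)
def proj(c,p):
    return cv2.projectPoints(np.array(p,float).reshape(-1,1,3),c["rvec"],c["tvec"],np.array([[c["fx"],0,c["cx"]],[0,c["fy"],c["cy"]],[0,0,1]]),None)[0].reshape(-1,2)
E
python3 - <<'E'
from h import *
t=ld("top0")["image"][:,:,::-1];s=ld("side0")["image"][:,:,::-1]
a=cv2.resize(t[160:235,135:270],None,fx=5,fy=5,interpolation=cv2.INTER_CUBIC)
cv2.imwrite("pics/ta.png",a)
cv2.imwrite("pics/tb.png",cv2.resize(t[130:280,320:520],None,fx=4,fy=4,interpolation=cv2.INTER_CUBIC))
cv2.imwrite("pics/sa.png",cv2.resize(s[215:325,250:350],None,fx=5.4,fy=5.4,interpolation=cv2.INTER_CUBIC))
cv2.imwrite("pics/sb.png",cv2.resize(s[140:215,240:350],None,fx=6,fy=6,interpolation=cv2.INTER_CUBIC))
E
```

```text
(no output)
```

View pics/ta.png

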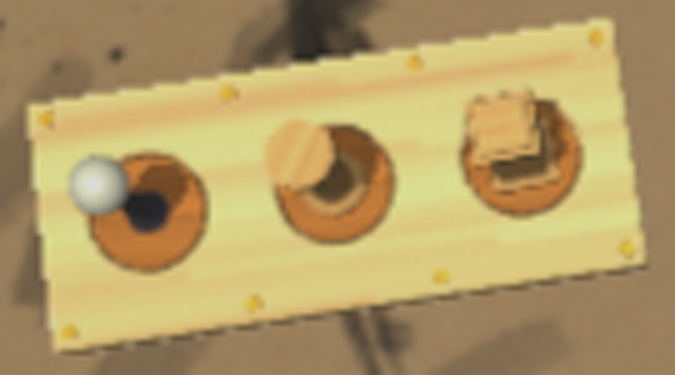

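View pics/sa.png

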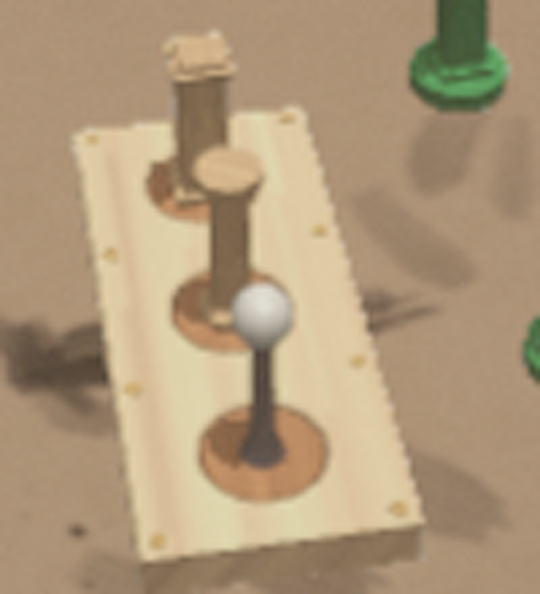

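View pics/tb.png

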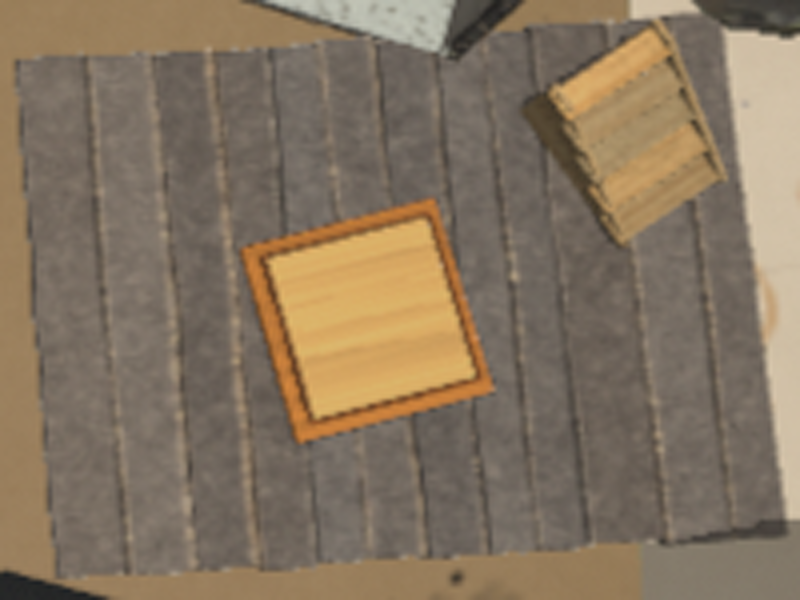

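View pics/sb.png

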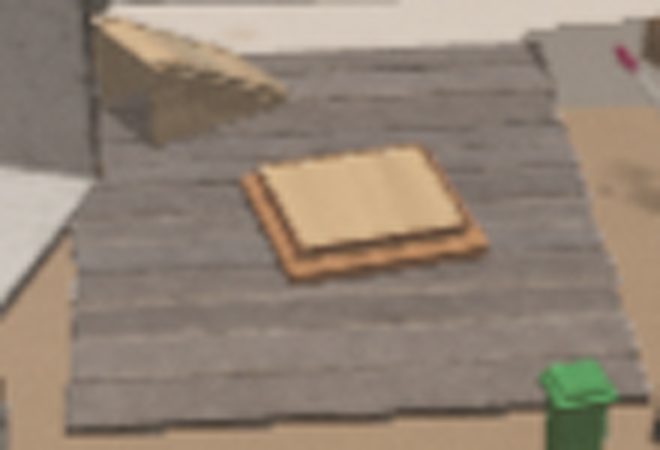

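The crops settle it. The square cap on a square shaft, at top pixel (238,188) and side pixel (287,226), is the pillar. The middle piece has a round capital, so it is the column, and the white ball is the lamp post. Now I'll measure the pillar and the rostrum.

```bash
cat >> h.py <<'E'
def crop2px(x,y,f,x0,y0): return ((x+.5)/f-.5+x0,(y+.5)/f-.5+y0)
E
python3 - <<'E'
from h import *
np.set_printoptions(precision=1,suppress=True)
t=ld("top0");s=ld("side0")
im=t["image"];hsv=cv2.cvtColor(im,cv2.COLOR_RGB2HSV)
# orange discs in tray
m=cv2.inRange(hsv,(5,120,60),(14,255,255)); roi=np.zeros_like(m);roi[160:235,135:270]=255
print(cv2.connectedComponentsWithStats(m&roi)[2])
for nm,cx,cy in(("lamp disc",148,212),("col disc",335,184),("pil disc",521,157)):
    print(nm,plane(t,*crop2px(cx,cy,5,135,160),19))
side={"lamp":(264,453),"col":(227,308),"pil":(198,182)}
for k,(x,y) in side.items(): print("side",k,plane(s,*crop2px(x,y,5.4,250,215),19))
# tray corners top face z=20
q=np.array([plane(t,*crop2px(x,y,5,135,160),20) for x,y in((28,104),(612,20),(645,264),(55,352))])
print("tray",q,q.mean(0),[np.linalg.norm(q[i]-q[i-1]) for i in range(4)])
q=np.array([plane(s,*crop2px(x,y,5.4,250,215),20) for x,y in((75,133),(298,107),(424,522),(143,563))])
print("tray side",q.mean(0),[np.linalg.norm(q[i]-q[i-1]) for i in range(4)])
# cap: top z of pillar =7+84=91
q=np.array([plane(t,*crop2px(x,y,5,135,160),91) for x,y in((466,102),(530,90),(541,152),(478,164))])
print("cap",q,q.mean(0),[np.linalg.norm(q[i]-q[i-1]) for i in range(4)])
q=np.array([plane(s,*crop2px(x,y,5.4,250,215),91) for x,y in((165,42),(225,32),(236,68),(172,78))])
print("cap side",q.mean(0))
# rostrum
for nm,P,z in(("lower",((242,247),(434,199),(494,388),(302,441)),17),("upper",((264,260),(431,216),(478,379),(313,420)),25)):
    q=np.array([plane(t,*crop2px(x,y,4,320,130),z) for x,y in P])
    print(nm,q.mean(0),[np.linalg.norm(q[i]-q[i-1]) for i in range(4)],np.degrees(np.arctan2(*(q[1]-q[0])[[1,0]])))
for nm,P,z in(("lowerS",((242,178),(425,147),(490,245),(295,280)),17),("upperS",((258,168),(425,147),(468,224),(303,250)),25)):
    q=np.array([plane(s,*crop2px(x,y,6,240,140),z) for x,y in P])
    print(nm,q.mean(0),[np.linalg.norm(q[i]-q[i-1]) for i in range(4)])
E
```

```text
[[     0      0    560    420 234765]
 [   232    181     18     21     81]
 [   191    186     22     22    135]
 [   228    190      1      3      3]
 [   155    192     21     22    212]
 [   229    195      2      2      2]
 [   231    194      1      1      1]
 [   232    196      1      1      1]]
lamp disc [529.6 383.5  19. ]
col disc [540.3 309.3  19. ]
pil disc [550.5 235.4  19. ]
side lamp [529.3 384.1  19. ]
side col [541.9 308.7  19. ]
side pil [553.2 232.8  19. ]
tray [[573.4 432.8  20. ]
 [605.5 199.4  20. ]
 [507.3 186.1  20. ]
 [474.1 418.3  20. ]] [540.1 309.1  20. ] [np.float64(100.33562567517399), np.float64(235.55339704148685), np.float64(99.08274017987381), np.float64(234.56662347100323)]
tray side [540.5 309.3  20. ] [np.float64(236.50364160654382), np.float64(98.6408161301766), np.float64(236.16400230211607), np.float64(99.64768951919892)]
cap [[559.1 247.8  91. ]
 [563.3 224.3  91. ]
 [540.2 220.1  91. ]
 [535.9 243.1  91. ]] [549.6 233.8  91. ] [np.float64(23.594756053939395), np.float64(23.9232992729489), np.float64(23.525181198381716), np.float64(23.471266688733515)]
cap side [551.  238.7  91. ]
lower [ 512.1 -104.3   17. ] [np.float64(99.25176851552992), np.float64(98.12341247912423), np.float64(97.03651718405807), np.float64(97.38715977832764)] -76.27527986038822
upper [ 510.9 -104.    25. ] [np.float64(81.10262441855402), np.float64(84.83559814414801), np.float64(82.37929703172367), np.float64(82.43623800818831)] -75.5574735553177
lowerS [ 511.7 -102.1   17. ] [np.float64(102.29616410443349), np.float64(98.7250516738654), np.float64(102.61073925142318), np.float64(98.7539135311945)]
upperS [ 511.5 -102.5   25. ] [np.float64(83.48518639317888), np.float64(87.16899488187957), np.float64(79.62859241484261), np.float64(82.86356386339996)]
```

The measurements agree across both views:

| Item | Measured | Check |
|---|---|---|
| Pillar | about (550, 235), yaw about 10° | Both views, allowing for rough side-view corners |
| Tray | 100 x 236 mm | Matches the stated size |
| Pocket pitch | 75 mm | Matches the stated spacing |
| Rostrum | about (511.5, -103.5) | Tiers about 98–100 mm and 82 mm wide |

The next helper turns a world target into tool-axis increments. My route swings in at a radius of about 440 mm, so the wrist stays away from the hanging lamp.

```bash
cat > go.py <<'E'
import sys,numpy as np
from scipy.spatial.transform import Rotation as Ro
from cell import env
s=env.state();x,y,z,yaw=map(float,sys.argv[1:5])
R=Ro.from_euler("xyz",s["tcp_rot"]);T=Ro.from_euler("xyz",[np.pi,0,np.radians(yaw)])
d=R.inv().apply(np.array([x,y,z])-s["eef_pos"]);r=np.degrees((R.inv()*T).as_rotvec())/6
n=max(np.linalg.norm(d)/41.7,np.linalg.norm(r)*6/7.16)
print("t",s["t"],"pos",s["eef_pos"].round(1),"rot",np.degrees(s["tcp_rot"]).round(2),"F",s["ft_force"].round(1),"open",round(s["opening"],3))
print("inc",d.round(1),r.round(2),"rows>=",round(n,1))
E
python3 go.py 433 -122 400 60
```

```text
t 0.15 pos [ 176.2 -599.6  404.3] rot [-179.95   -0.     16.38] F [ 0.9 -0.4 -0.8] open 1.002
inc [ 381.  -385.8    4.6] [-0.01 -0.   -7.27] rows>= 13.0
```

play_rows(
  increments=[
    {"dx": 24, "dy": -24, "rz": -0.45},
    {"dx": 48, "dy": -48, "rz": -0.9},
    {"dx": 72, "dy": -72, "rz": -1.35},
    {"dx": 96, "dy": -96, "rz": -1.8},
    {"dx": 120, "dy": -120, "rz": -2.25},
    {"dx": 144, "dy": -144, "rz": -2.7},
    {"dx": 168, "dy": -168, "rz": -3.15},
    {"dx": 190, "dy": -193, "rz": -3.6},
  ],
  fingers=1,
)

```text
invalid input
```

```bash
python3 go.py 433 -122 400 60
```

```text
t 0.15 pos [ 176.2 -599.6  404.3] rot [-179.95   -0.     16.38] F [ 0.9 -0.4 -0.8] open 1.002
inc [ 381.  -385.8    4.6] [-0.01 -0.   -7.27] rows>= 13.0
```

play_rows(
  increments=[
    {"dx": 24, "dy": -24, "dz": 0, "rx": 0, "ry": 0, "rz": -0.45},
    {"dx": 48, "dy": -48, "dz": 0, "rx": 0, "ry": 0, "rz": -0.9},
    {"dx": 72, "dy": -72, "dz": 0, "rx": 0, "ry": 0, "rz": -1.35},
    {"dx": 96, "dy": -96, "dz": 0, "rx": 0, "ry": 0, "rz": -1.8},
    {"dx": 120, "dy": -120, "dz": 0, "rx": 0, "ry": 0, "rz": -2.25},
    {"dx": 144, "dy": -144, "dz": 0, "rx": 0, "ry": 0, "rz": -2.7},
    {"dx": 168, "dy": -168, "dz": 0, "rx": 0, "ry": 0, "rz": -3.15},
    {"dx": 190, "dy": -193, "dz": 0, "rx": 0, "ry": 0, "rz": -3.6},
  ],
)

```text
t: 0.82
eef_pos: [304.7, -359.4, 404.4]
tcp_rot: [-3.141, -0.0, 0.665]
ft_force: [1.5, -0.3, 0.2]
opening: 1.003
```

```bash
python3 go.py 433 -122 400 60
```

```text
t 0.8167 pos [ 304.7 -359.4  404.4] rot [-1.7996e+02 -3.0000e-02  3.8100e+01] F [ 1.5 -0.3  0.2] open 1.003
inc [ 247.5 -107.6    4.6] [-0.01 -0.01 -3.65] rows>= 6.5
```

play_rows(
  increments=[
    {"dx": 31, "dy": -13.5, "dz": 0.5, "rx": 0, "ry": 0, "rz": -0.46},
    {"dx": 62, "dy": -27, "dz": 1, "rx": 0, "ry": 0, "rz": -0.92},
    {"dx": 93, "dy": -40.5, "dz": 1.5, "rx": 0, "ry": 0, "rz": -1.38},
    {"dx": 124, "dy": -54, "dz": 2, "rx": 0, "ry": 0, "rz": -1.84},
    {"dx": 155, "dy": -67.5, "dz": 2.5, "rx": 0, "ry": 0, "rz": -2.3},
    {"dx": 186, "dy": -81, "dz": 3, "rx": 0, "ry": 0, "rz": -2.76},
    {"dx": 217, "dy": -94.5, "dz": 3.5, "rx": 0, "ry": 0, "rz": -3.22},
    {"dx": 248, "dy": -108, "dz": 4, "rx": 0, "ry": 0, "rz": -3.65},
  ],
)

```text
t: 1.48
eef_pos: [433.6, -119.7, 400.6]
tcp_rot: [-3.141, -0.001, 1.05]
ft_force: [-0.5, -1.3, 0.6]
opening: 1.0
```

```bash
python3 go.py 550.5 235 340 100.3
```

```text
t 1.4833 pos [ 433.6 -119.7  400.6] rot [-1.7997e+02 -4.0000e-02  6.0140e+01] F [-0.5 -1.3  0.6] open 1.0
inc [365.8 -75.2  60.9] [-0.   -0.01 -6.69] rows>= 9.1
```

play_rows(
  increments=[
    {"dx": 37, "dy": -7.5, "dz": 6, "rx": 0, "ry": 0, "rz": -0.67},
    {"dx": 74, "dy": -15, "dz": 12, "rx": 0, "ry": 0, "rz": -1.34},
    {"dx": 111, "dy": -22.5, "dz": 18, "rx": 0, "ry": 0, "rz": -2.0},
    {"dx": 148, "dy": -30, "dz": 24, "rx": 0, "ry": 0, "rz": -2.67},
    {"dx": 185, "dy": -37.5, "dz": 30, "rx": 0, "ry": 0, "rz": -3.34},
    {"dx": 222, "dy": -45, "dz": 36, "rx": 0, "ry": 0, "rz": -4.0},
    {"dx": 259, "dy": -52.5, "dz": 42, "rx": 0, "ry": 0, "rz": -4.67},
    {"dx": 290, "dy": -60, "dz": 48, "rx": 0, "ry": 0, "rz": -5.3},
  ],
)

```text
t: 2.15
eef_pos: [526.4, 164.1, 352.4]
tcp_rot: [3.141, -0.001, 1.609]
ft_force: [0.4, -0.6, -0.0]
opening: 0.997
```

```bash
python3 go.py 550.5 235 340 100.3
```

```text
t 2.15 pos [526.4 164.1 352.4] rot [ 1.7999e+02 -5.0000e-02  9.2170e+01] F [ 0.4 -0.6 -0. ] open 0.997
inc [69.9 26.8 12.5] [ 0.   -0.01 -1.35] rows>= 1.8
```

play_rows(
  increments=[
    {"dx": 24, "dy": 9, "dz": 4, "rx": 0, "ry": 0, "rz": -0.45},
    {"dx": 47, "dy": 18, "dz": 8, "rx": 0, "ry": 0, "rz": -0.9},
    {"dx": 70, "dy": 27, "dz": 12.5, "rx": 0, "ry": 0, "rz": -1.35},
    {"dx": 70, "dy": 27, "dz": 12.5, "rx": 0, "ry": 0, "rz": -1.35},
    {"dx": 70, "dy": 27, "dz": 12.5, "rx": 0, "ry": 0, "rz": -1.35},
  ],
)

```text
t: 2.57
eef_pos: [550.6, 235.9, 339.2]
tcp_rot: [-3.141, -0.001, 1.751]
ft_force: [-0.1, -0.0, 0.6]
opening: 0.999
```

```bash
python3 - <<'E'
from cell import env,viewer
import cv2,pickle
for n in("wrist","side","top"):
    c=viewer.read_camera(n);cv2.imwrite(f"pics/{n}1.png",c["image"][:,:,::-1]);pickle.dump(c,open(f"pics/{n}1.pkl","wb"))
E
python3 go.py 550.5 235 226 100.3
```

```text
t 2.7167 pos [550.5 234.3 340.1] rot [-1.7999e+02 -4.0000e-02  1.0020e+02] F [ 0.5 -0.4  0.3] open 1.002
inc [6.000e-01 1.000e-01 1.141e+02] [-0.   -0.01 -0.02] rows>= 2.7
```

View pics/wrist1.png

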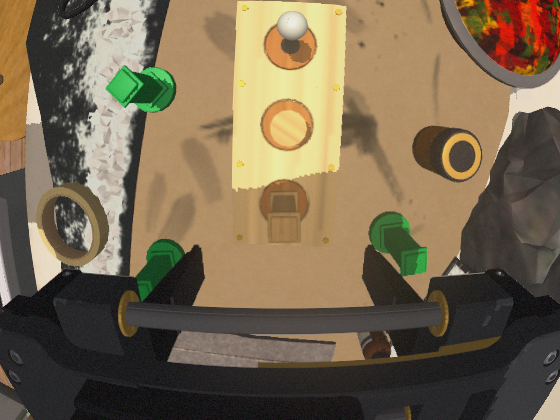

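View pics/side1.png

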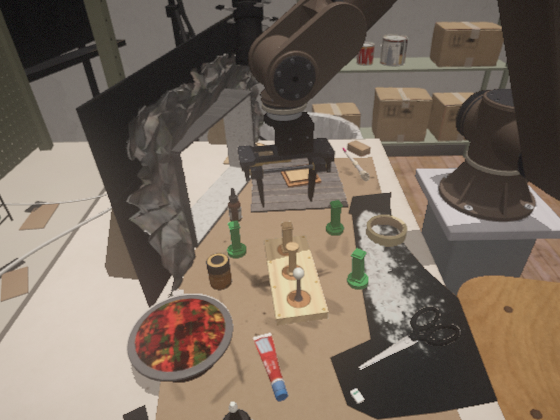

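The wrist picture shows the pillar at about (284,215), midway between the fingers at columns 200 and 365, with its faces square to the jaws. Green pieces stand to the left at (160,265) and right at (395,240). I'll check their clearance and refine the pillar fix with the wrist camera.

```bash
cat >> h.py <<'E'
def fplane(c,u,v,z):
    R=cv2.Rodrigues(c["rvec"])[0];o=-R.T@c["tvec"]
    a=np.array([(u-c["cx"])/c["fx"],(v-c["cy"])/c["fy"]]);th=np.linalg.norm(a)
    d=R.T@np.r_[a/th*np.sin(th),np.cos(th)];return o+d*(z-o[2])/d[2]
E
python3 - <<'E'
from h import *
np.set_printoptions(precision=1,suppress=True)
w=ld("wrist1");t=ld("top0")
im=cv2.resize(w["image"][170:260,220:350,::-1],None,fx=6,fy=6,interpolation=cv2.INTER_CUBIC)
cv2.imwrite("pics/wa.png",im)
hsv=cv2.cvtColor(t["image"],cv2.COLOR_RGB2HSV);m=cv2.inRange(hsv,(45,120,40),(75,255,255))
_,_,st,ce=cv2.connectedComponentsWithStats(m)
for s,c in zip(st[1:],ce[1:]):
    if s[4]>50: print(s,plane(t,*c,6),plane(t,*c,84))
E
```

```text
[237 118  21  28 447] [673.9 222.5   6. ] [650.8 214.9  84. ]
[274 239  22  23 387] [433.9 146.1   6. ] [430.5 144.8  84. ]
[177 255  28  23 459] [404.5 328.5   6. ] [403.6 312.2  84. ]
```

View pics/wa.png

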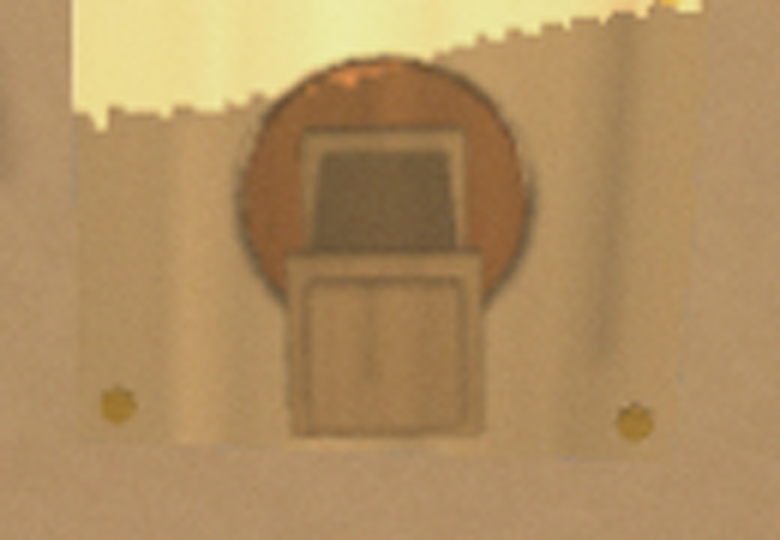

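```bash
python3 - <<'E'
from h import *
np.set_printoptions(precision=1,suppress=True)
w=ld("wrist1")
g=lambda x,y,z:fplane(w,*crop2px(x,y,6,220,170),z)
P=[g(*p,91) for p in((287,253),(484,252),(484,436),(293,436))];print("cap",np.mean(P,0),[np.linalg.norm(P[i]-P[i-1]) for i in range(4)], np.degrees(np.arctan2(*(P[1]-P[0])[[1,0]])),np.degrees(np.arctan2(*(P[2]-P[3])[[1,0]])))
l,r,tp=g(238,200,20),g(535,200,20),g(385,57,20);print("disc",(l+r)/2,np.linalg.norm(l-r),tp-(l+r)/2)
F=[g(*p,24) for p in((300,128),(468,128))];print("foot",np.mean(F,0),F)
E
```

```text
cap [550.  238.6  91. ] [np.float64(24.15116265320607), np.float64(24.04711530752566), np.float64(24.282802986147587), np.float64(24.084158608079004)] 10.638910546521915 10.326667598386022
disc [550.3 237.5  20. ] 47.24293776173862 [-4.4 22.7  0. ]
foot [547.6 250.   24. ] [array([534.8, 247.6,  24. ]), array([560.4, 252.3,  24. ])]
```

The wrist view puts the pillar at about (550, 238) with yaw 10.5°, against (550.5, 235) from the top view. That 3 mm difference is within calibration and lies along the pads, so I'll use y 236. I'm descending now.

play_rows(
  increments=[
    {"dx": 1, "dy": 0, "dz": 20, "rx": 0, "ry": 0, "rz": 0},
    {"dx": 1.6, "dy": 0, "dz": 45, "rx": 0, "ry": 0, "rz": 0},
    {"dx": 1.6, "dy": 0, "dz": 70, "rx": 0, "ry": 0, "rz": 0},
    {"dx": 1.6, "dy": 0, "dz": 90, "rx": 0, "ry": 0, "rz": 0},
    {"dx": 1.6, "dy": 0, "dz": 105, "rx": 0, "ry": 0, "rz": 0},
    {"dx": 1.6, "dy": 0, "dz": 114, "rx": 0, "ry": 0, "rz": 0},
    {"dx": 1.6, "dy": 0, "dz": 114, "rx": 0, "ry": 0, "rz": 0},
    {"dx": 1.6, "dy": 0, "dz": 114, "rx": 0, "ry": 0, "rz": 0},
  ],
)

```text
t: 3.38
eef_pos: [550.4, 235.5, 226.5]
tcp_rot: [-3.142, -0.001, 1.748]
ft_force: [0.6, -0.3, -0.0]
opening: 0.999
```

```bash
python3 - <<'E'
from cell import env,viewer
import cv2,pickle
for n in("wrist","side"):
    c=viewer.read_camera(n);cv2.imwrite(f"pics/{n}2.png",c["image"][:,:,::-1]);pickle.dump(c,open(f"pics/{n}2.pkl","wb"))
    if n=="side": cv2.imwrite("pics/sc2.png",cv2.resize(c["image"][120:320,200:400,::-1],None,fx=3,fy=3,interpolation=cv2.INTER_CUBIC))
E
python3 go.py 550.3 236 226 100.4
```

```text
t 3.4833 pos [550.5 235.8 227.3] rot [ 1.7991e+02 -5.0000e-02  1.0018e+02] F [-0.4  0.1  0.1] open 0.999
inc [ 0.3 -0.1  1.3] [ 0.02 -0.01 -0.04] rows>= 0.0
```

View pics/wrist2.png

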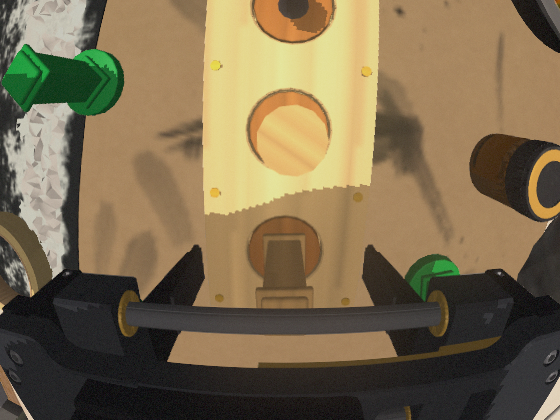

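View pics/sc2.png

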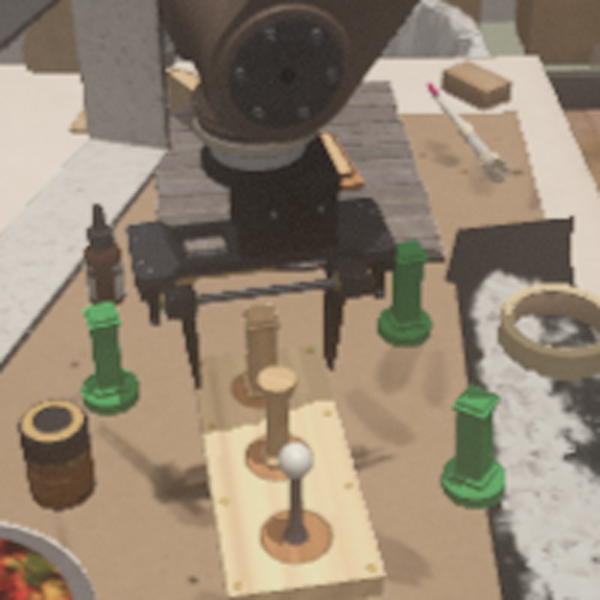

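The fingers straddle the shaft at wrist pixel (285,265), with nothing else between them. I'm closing now.

play_rows(
  increments=[
    {"dx": 0, "dy": 0, "dz": 1, "rx": 0, "ry": 0, "rz": 0},
    {"dx": 0, "dy": 0, "dz": 1, "rx": 0, "ry": 0, "rz": 0},
    {"dx": 0, "dy": 0, "dz": 1, "rx": 0, "ry": 0, "rz": 0},
    {"dx": 0, "dy": 0, "dz": 1, "rx": 0, "ry": 0, "rz": 0},
    {"dx": 0, "dy": 0, "dz": 1, "rx": 0, "ry": 0, "rz": 0},
    {"dx": 0, "dy": 0, "dz": 1, "rx": 0, "ry": 0, "rz": 0},
    {"dx": 0, "dy": 0, "dz": 1, "rx": 0, "ry": 0, "rz": 0},
    {"dx": 0, "dy": 0, "dz": 1, "rx": 0, "ry": 0, "rz": 0},
  ],
  fingers=0.0,
)

```text
t: 4.15
eef_pos: [550.5, 235.8, 226.2]
tcp_rot: [3.14, -0.001, 1.748]
ft_force: [-0.1, 0.1, 0.1]
opening: 0.498
```

play_rows(
  increments=[
    {"dx": 0, "dy": 0, "dz": 0, "rx": 0, "ry": 0, "rz": 0},
    {"dx": 0, "dy": 0, "dz": 0, "rx": 0, "ry": 0, "rz": 0},
    {"dx": 0, "dy": 0, "dz": 0, "rx": 0, "ry": 0, "rz": 0},
    {"dx": 0, "dy": 0, "dz": 0, "rx": 0, "ry": 0, "rz": 0},
  ],
)

```text
t: 4.48
eef_pos: [550.5, 235.8, 226.2]
tcp_rot: [3.14, -0.001, 1.748]
ft_force: [-1.0, -0.3, -0.3]
opening: 0.259
```

```bash
python3 go.py 550.3 236 290 100.4
```

```text
t 4.4833 pos [550.5 235.8 226.2] rot [ 1.7992e+02 -5.0000e-02  1.0018e+02] F [-1.  -0.3 -0.3] open 0.259
inc [  0.3  -0.  -63.8] [ 0.01 -0.01 -0.04] rows>= 1.5
```

The opening still reads 0.259 and 20 mm would be 0.21, so I'll wait a little longer.

play_rows(
  increments=[
    {"dx": 0, "dy": 0, "dz": 0, "rx": 0, "ry": 0, "rz": 0},
    {"dx": 0, "dy": 0, "dz": 0, "rx": 0, "ry": 0, "rz": 0},
    {"dx": 0, "dy": 0, "dz": 0, "rx": 0, "ry": 0, "rz": 0},
    {"dx": 0, "dy": 0, "dz": 0, "rx": 0, "ry": 0, "rz": 0},
    {"dx": 0, "dy": 0, "dz": 0, "rx": 0, "ry": 0, "rz": 0},
    {"dx": 0, "dy": 0, "dz": 0, "rx": 0, "ry": 0, "rz": 0},
  ],
)

```text
t: 4.98
eef_pos: [550.5, 235.8, 226.2]
tcp_rot: [3.14, -0.001, 1.748]
ft_force: [0.4, 0.0, -0.9]
opening: 0.258
```

It has stopped at 0.258, about 24.5 mm where the shaft is 20 mm. That could be a skewed grip or the cap, so I'll look before lifting.

```bash
python3 - <<'E'
from cell import env,viewer
import cv2,pickle,numpy as np
ims={}
for n in("wrist","side"):
    c=viewer.read_camera(n);pickle.dump(c,open(f"pics/{n}3.pkl","wb"));ims[n]=c["image"][:,:,::-1]
a=cv2.resize(ims["wrist"][180:380,150:420],(540,400),interpolation=cv2.INTER_CUBIC)
b=cv2.resize(ims["side"][190:270,265:315],(250,400),interpolation=cv2.INTER_CUBIC)
cv2.imwrite("pics/g3.png",np.hstack([a,b]))
E
```

```text
(no output)
```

View pics/g3.png

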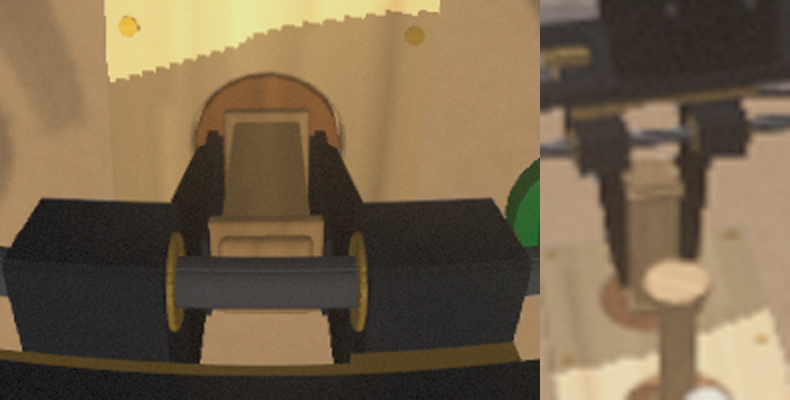

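```bash
python3 - <<'E'
from h import *
w=ld("wrist3")["image"][:,:,::-1];s=ld("side3")["image"][:,:,::-1]
a=cv2.resize(w[235:345,230:340],(500,500),interpolation=cv2.INTER_CUBIC)
b=cv2.resize(s[215:255,275:305],(300,400),interpolation=cv2.INTER_CUBIC)
b=cv2.copyMakeBorder(b,0,100,0,0,cv2.BORDER_CONSTANT)
a=np.clip(np.hstack([a,b]).astype(float)*1.8,0,255).astype(np.uint8)
cv2.imwrite("pics/g3b.png",a)
E
```

```text
(no output)
```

View pics/g3b.png

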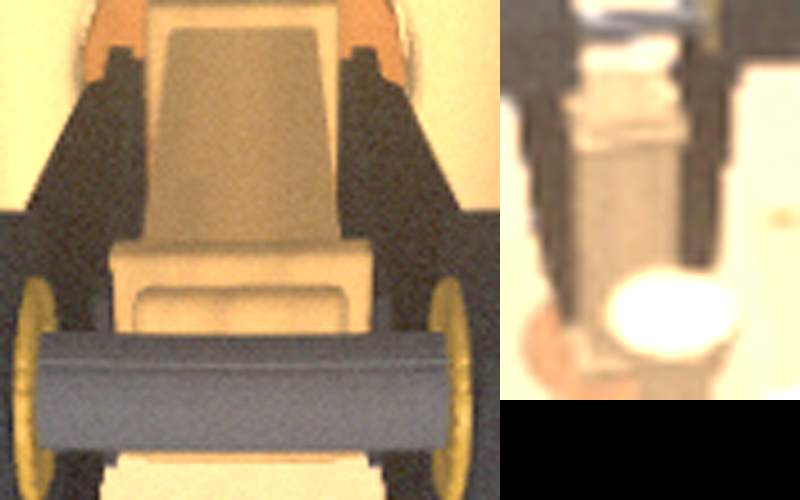

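Brightened, the crop shows both fingers against the shaft edges, with the cap above and outside the pads. The grip is upright, so the 0.258 is probably just the opening scale. I'll lift slowly, straight up, and then check for slip and tilt.

play_rows(
  increments=[
    {"dx": 0, "dy": 0, "dz": -2, "rx": 0, "ry": 0, "rz": 0},
    {"dx": 0, "dy": 0, "dz": -5, "rx": 0, "ry": 0, "rz": 0},
    {"dx": 0, "dy": 0, "dz": -9, "rx": 0, "ry": 0, "rz": 0},
    {"dx": 0, "dy": 0, "dz": -14, "rx": 0, "ry": 0, "rz": 0},
    {"dx": 0, "dy": 0, "dz": -19, "rx": 0, "ry": 0, "rz": 0},
    {"dx": 0, "dy": 0, "dz": -24, "rx": 0, "ry": 0, "rz": 0},
    {"dx": 0, "dy": 0, "dz": -28, "rx": 0, "ry": 0, "rz": 0},
    {"dx": 0, "dy": 0, "dz": -30, "rx": 0, "ry": 0, "rz": 0},
  ],
)

```text
t: 5.75
eef_pos: [550.5, 235.8, 257.1]
tcp_rot: [3.139, -0.001, 1.748]
ft_force: [-0.9, 0.9, -1.6]
opening: 0.256
```

```bash
python3 - <<'E'
from cell import env,viewer
import cv2,pickle,numpy as np
ims={}
for n in("wrist","side"):
    c=viewer.read_camera(n);pickle.dump(c,open(f"pics/{n}4.pkl","wb"));ims[n]=c["image"][:,:,::-1]
a=cv2.resize(ims["wrist"][180:380,150:420],(540,400),interpolation=cv2.INTER_CUBIC)
b=cv2.resize(ims["side"][170:270,265:315],(250,500),interpolation=cv2.INTER_CUBIC)
a=cv2.copyMakeBorder(a,0,100,0,0,cv2.BORDER_CONSTANT)
cv2.imwrite("pics/g4.png",np.clip(np.hstack([a,b])*1.4,0,255).astype(np.uint8))
E
python3 go.py 550.3 236 320 100.4
```

```text
t 5.85 pos [550.5 235.8 256.7] rot [ 1.7987e+02 -6.0000e-02  1.0018e+02] F [ 0.2 -0.1 -1.1] open 0.255
inc [  0.3   0.  -63.3] [ 0.02 -0.01 -0.04] rows>= 1.5
```

View pics/g4.png

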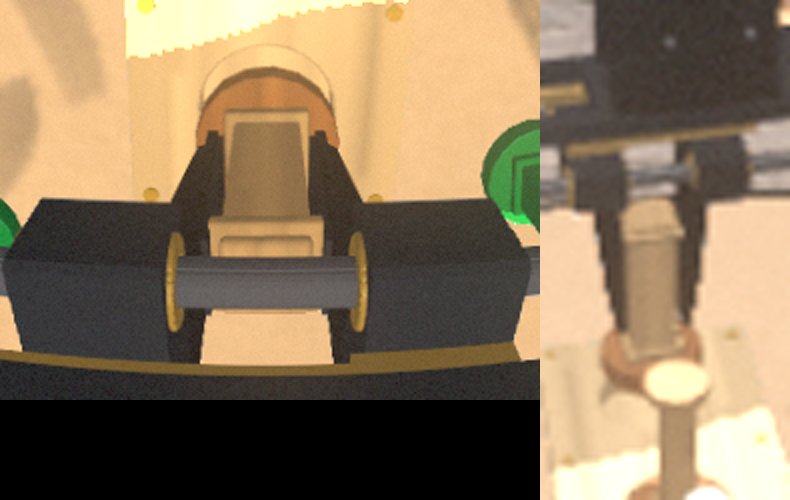

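The pillar came up straight and upright with no slip; its disc is clear of the pocket at side-crop (650,355). Next I'll raise it a little more and carry it to the rostrum.

play_rows(
  increments=[
    {"dx": 0, "dy": 0, "dz": -4, "rx": 0, "ry": 0, "rz": 0},
    {"dx": 0, "dy": 0, "dz": -10, "rx": 0, "ry": 0, "rz": 0},
    {"dx": 0, "dy": 0, "dz": -17, "rx": 0, "ry": 0, "rz": 0},
    {"dx": 0, "dy": 0, "dz": -24, "rx": 0, "ry": 0, "rz": 0},
    {"dx": 0, "dy": 0, "dz": -30, "rx": 0, "ry": 0, "rz": 0},
    {"dx": 0, "dy": 0, "dz": -30, "rx": 0, "ry": 0, "rz": 0},
  ],
)

```text
t: 6.35
eef_pos: [550.6, 235.8, 288.3]
tcp_rot: [3.137, -0.001, 1.749]
ft_force: [-0.1, -0.6, -0.9]
opening: 0.253
```

```bash
python3 go.py 511.7 -103.2 287 100.2
```

```text
t 6.35 pos [550.6 235.8 288.3] rot [ 1.7975e+02 -7.0000e-02  1.0018e+02] F [-0.1 -0.6 -0.9] open 0.253
inc [-326.8  -98.2    0.5] [ 0.04 -0.01 -0.  ] rows>= 8.2
```

play_rows(
  increments=[
    {"dx": -10, "dy": -3, "dz": 0, "rx": 0, "ry": 0, "rz": 0},
    {"dx": -26, "dy": -8, "dz": 0, "rx": 0, "ry": 0, "rz": 0},
    {"dx": -46, "dy": -14, "dz": 0, "rx": 0, "ry": 0, "rz": 0},
    {"dx": -68, "dy": -20.5, "dz": 0, "rx": 0, "ry": 0, "rz": 0},
    {"dx": -92, "dy": -27.5, "dz": 0, "rx": 0, "ry": 0, "rz": 0},
    {"dx": -117, "dy": -35, "dz": 0, "rx": 0, "ry": 0, "rz": 0},
    {"dx": -143, "dy": -43, "dz": 0, "rx": 0, "ry": 0, "rz": 0},
    {"dx": -168, "dy": -50.5, "dz": 0, "rx": 0, "ry": 0, "rz": 0},
  ],
)

```text
t: 7.02
eef_pos: [529.9, 59.7, 287.7]
tcp_rot: [3.138, -0.001, 1.749]
ft_force: [1.5, 0.5, -0.8]
opening: 0.254
```

```bash
python3 go.py 511.7 -103.2 287 100.2
```

```text
t 7.0167 pos [529.9  59.7 287.7] rot [ 1.7978e+02 -7.0000e-02  1.0018e+02] F [ 1.5  0.5 -0.8] open 0.254
inc [-157.2  -46.7    0.3] [ 0.04 -0.01 -0.  ] rows>= 3.9
```

play_rows(
  increments=[
    {"dx": -25, "dy": -7.5, "dz": 0, "rx": 0, "ry": 0, "rz": 0},
    {"dx": -50, "dy": -15, "dz": 0, "rx": 0, "ry": 0, "rz": 0},
    {"dx": -75, "dy": -22.5, "dz": 0, "rx": 0, "ry": 0, "rz": 0},
    {"dx": -100, "dy": -30, "dz": 0, "rx": 0, "ry": 0, "rz": 0},
    {"dx": -123, "dy": -36.5, "dz": 0, "rx": 0, "ry": 0, "rz": 0},
    {"dx": -142, "dy": -42, "dz": 0, "rx": 0, "ry": 0, "rz": 0},
    {"dx": -153, "dy": -45.5, "dz": 0, "rx": 0, "ry": 0, "rz": 0},
    {"dx": -157, "dy": -46.7, "dz": 0, "rx": 0, "ry": 0, "rz": 0},
  ],
)

```text
t: 7.68
eef_pos: [511.2, -104.7, 287.2]
tcp_rot: [3.138, -0.001, 1.747]
ft_force: [-0.4, 0.8, -0.7]
opening: 0.258
```

play_rows(
  increments=[
    {"dx": 0, "dy": 0, "dz": 0, "rx": 0, "ry": 0, "rz": 0},
    {"dx": 0, "dy": 0, "dz": 0, "rx": 0, "ry": 0, "rz": 0},
  ],
)

```text
t: 7.85
eef_pos: [511.1, -104.5, 287.1]
tcp_rot: [3.138, -0.002, 1.746]
ft_force: [0.3, 0.3, -0.6]
opening: 0.258
```

```bash
python3 - <<'E'
from cell import env,viewer
import cv2,pickle,numpy as np
ims={}
for n in("wrist","side","top"):
    c=viewer.read_camera(n);pickle.dump(c,open(f"pics/{n}5.pkl","wb"));ims[n]=c["image"][:,:,::-1]
cv2.imwrite("pics/w5.png",ims["wrist"])
a=cv2.resize(ims["top"][140:280,320:480],(400,350),interpolation=cv2.INTER_CUBIC)
b=cv2.resize(ims["side"][90:215,240:360],(400,417),interpolation=cv2.INTER_CUBIC)[:350]
b=cv2.resize(ims["side"][110:215,240:360],(400,350),interpolation=cv2.INTER_CUBIC)
cv2.imwrite("pics/st5.png",np.clip(np.hstack([a,b])*1.2,0,255).astype(np.uint8))
E
python3 go.py 511.7 -103.2 250 100.2
```

```text
t 8.0 pos [ 511.2 -103.9  287.2] rot [ 1.7979e+02 -8.0000e-02  1.0013e+02] F [-0.6  0.7 -0.8] open 0.256
inc [ 0.6  0.4 37.2] [ 0.03 -0.01 -0.01] rows>= 0.9
```

View pics/w5.png

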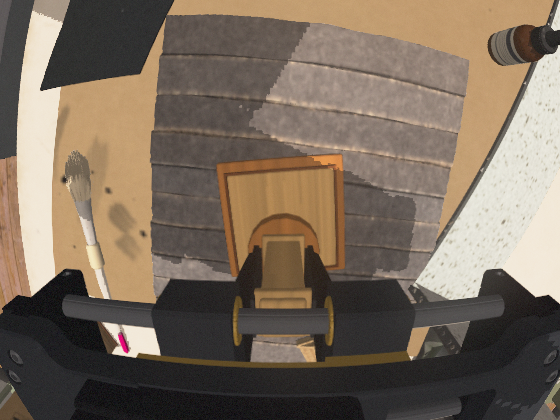

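View pics/st5.png

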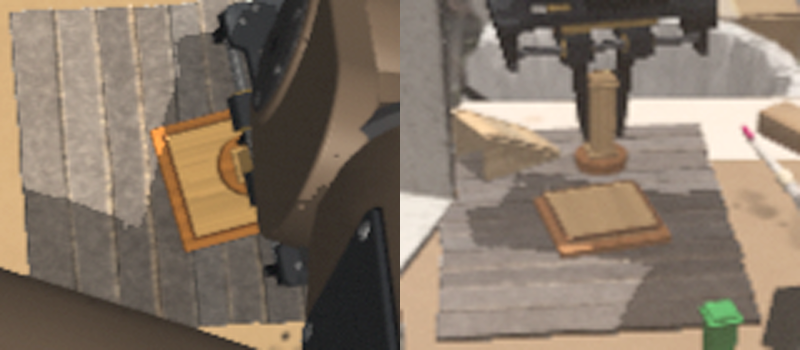

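The pillar hangs upright above the rostrum. The underside is near 68 mm, so contact should come at TCP z of about 244. I'll lower to about 6 mm above it and check the centring.

play_rows(
  increments=[
    {"dx": 0.5, "dy": 0.4, "dz": 5, "rx": 0.03, "ry": 0, "rz": 0},
    {"dx": 0.5, "dy": 0.4, "dz": 13, "rx": 0.03, "ry": 0, "rz": 0},
    {"dx": 0.5, "dy": 0.4, "dz": 21, "rx": 0.03, "ry": 0, "rz": 0},
    {"dx": 0.5, "dy": 0.4, "dz": 28, "rx": 0.03, "ry": 0, "rz": 0},
    {"dx": 0.5, "dy": 0.4, "dz": 34, "rx": 0.03, "ry": 0, "rz": 0},
    {"dx": 0.5, "dy": 0.4, "dz": 37, "rx": 0.03, "ry": 0, "rz": 0},
    {"dx": 0.5, "dy": 0.4, "dz": 37, "rx": 0.03, "ry": 0, "rz": 0},
  ],
)

```text
t: 8.58
eef_pos: [511.6, -103.3, 249.2]
tcp_rot: [-3.141, -0.002, 1.748]
ft_force: [0.0, 0.7, -0.6]
opening: 0.26
```

```bash
python3 - <<'E'
from cell import env,viewer
import cv2,pickle,numpy as np
ims={}
for n in("wrist","side"):
    c=viewer.read_camera(n);pickle.dump(c,open(f"pics/{n}6.pkl","wb"));ims[n]=c["image"][:,:,::-1]
cv2.imwrite("pics/w6.png",np.clip(cv2.resize(ims["wrist"][140:320,190:370],(600,600),interpolation=cv2.INTER_CUBIC)*1.3,0,255).astype(np.uint8))
cv2.imwrite("pics/s6.png",cv2.resize(ims["side"][120:200,270:350],(600,600),interpolation=cv2.INTER_CUBIC))
E
python3 go.py 511.7 -103.2 243 100.2
```

```text
t 8.6833 pos [ 511.7 -103.3  250.1] rot [ 1.7999e+02 -9.0000e-02  1.0013e+02] F [ 0.6 -0.2  0.3] open 0.255
inc [ 0.1 -0.   7.1] [ 0.   -0.01 -0.01] rows>= 0.2
```

View pics/w6.png

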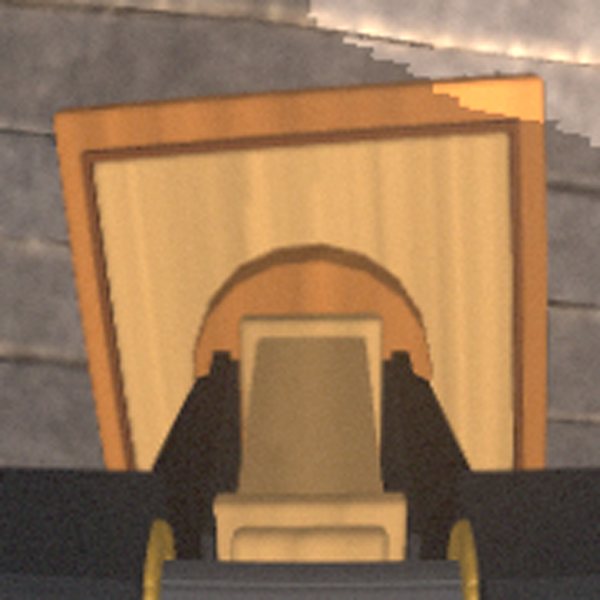

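View pics/s6.png

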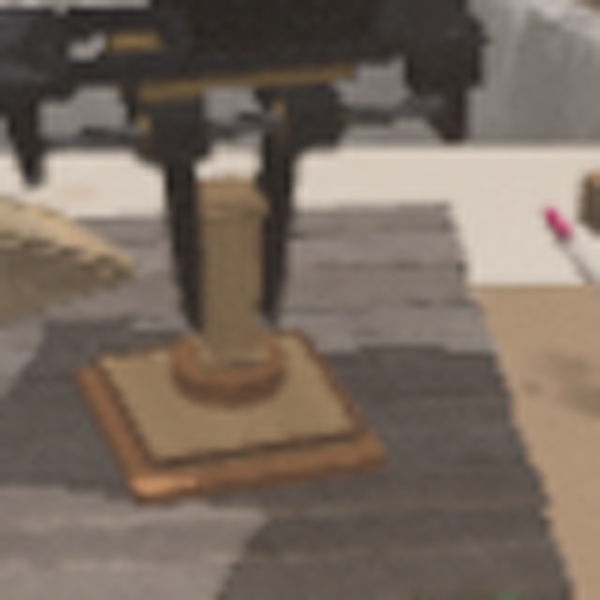

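```bash
python3 - <<'E'
from h import *
np.set_printoptions(precision=1,suppress=True)
w=ld("wrist6");s=ld("side6")
g=lambda x,y,z:fplane(w,*crop2px(x,y,600/180,190,140),z)
a,b=g(94,156,25),g(517,127,25);d=(b-a)[:2];L=np.linalg.norm(d);n=np.array([d[1],-d[0]])/L
print("edge",a,b,L,"centre",(a+b)[:2]/2+41*n)
a,b=g(57,114,17),g(544,78,17);d=(b-a)[:2];L=np.linalg.norm(d);n=np.array([d[1],-d[0]])/L
print("low edge",L,"centre",(a+b)[:2]/2+50*n)
import itertools
P=[g(x,y,42)[:2] for x,y in((313,249),(256,270),(213,320),(375,271),(418,325))]
(x,y),r=cv2.minEnclosingCircle(np.array(P,np.float32))
A=np.array([[2*p[0],2*p[1],1] for p in P]);q=np.linalg.lstsq(A,[p@p for p in P],rcond=None)[0];print("disc",q[:2],np.sqrt(q[2]+q[:2]@q[:2]))
h=lambda x,y,z:plane(s,*crop2px(x,y,7.5,270,120),z)
print("side disc",(h(172,367,41)+h(288,367,41))[:2]/2,np.linalg.norm(h(172,367,41)-h(288,367,41)))
U=[h(*p,25)[:2] for p in((108,362),(310,335),(375,430),(163,465))];print("side rost",np.mean(U,0))
E
```

```text
edge [462.2 -71.8  25. ] [542.  -51.7  25. ] 82.26678637126008 centre [ 512.1 -101.5]
low edge 97.94765952197889 centre [ 512.  -102.7]
disc [510.5 -97.6] 19.82593708160127
side disc [511.4 -96.6] 45.23824990320411
side rost [ 507.8 -101.3]
```

The wrist view with the 46 mm disc gives the pillar at about (511, -100.6), and the rostrum at (512, -102). The side view also puts the pillar a few mm towards +y. I'll shift it 2 mm to -y and lower slowly.

play_rows(
  increments=[
    {"dx": -2, "dy": 0, "dz": 1, "rx": 0, "ry": 0, "rz": 0},
    {"dx": -2, "dy": 0, "dz": 2, "rx": 0, "ry": 0, "rz": 0},
    {"dx": -2, "dy": 0, "dz": 3, "rx": 0, "ry": 0, "rz": 0},
    {"dx": -2, "dy": 0, "dz": 4, "rx": 0, "ry": 0, "rz": 0},
    {"dx": -2, "dy": 0, "dz": 4, "rx": 0, "ry": 0, "rz": 0},
    {"dx": -2, "dy": 0, "dz": 4, "rx": 0, "ry": 0, "rz": 0},
  ],
)

```text
t: 9.18
eef_pos: [512.1, -105.2, 246.1]
tcp_rot: [3.141, -0.002, 1.748]
ft_force: [0.2, 0.1, -1.0]
opening: 0.259
```

play_rows(
  increments=[
    {"dx": 0, "dy": 0, "dz": 0.5, "rx": 0, "ry": 0, "rz": 0},
    {"dx": 0, "dy": 0, "dz": 1, "rx": 0, "ry": 0, "rz": 0},
    {"dx": 0, "dy": 0, "dz": 1, "rx": 0, "ry": 0, "rz": 0},
  ],
)

```text
t: 9.43
eef_pos: [512.1, -105.2, 245.0]
tcp_rot: [3.141, -0.002, 1.748]
ft_force: [0.4, 0.4, -0.3]
opening: 0.261
```

```bash
for i in 1; do python3 go.py 511.5 -105.2 244 100.2;done
```

```text
t 9.4333 pos [ 512.1 -105.2  245. ] rot [ 1.7999e+02 -9.0000e-02  1.0013e+02] F [ 0.4  0.4 -0.3] open 0.261
inc [ 0.1 -0.6  1. ] [ 0.   -0.02 -0.01] rows>= 0.0
```

Not in contact yet; I'm going down in 0.5 mm steps until the force rises.

play_rows(
  increments=[
    {"dx": 0, "dy": 0, "dz": 0.4, "rx": 0, "ry": 0, "rz": 0},
    {"dx": 0, "dy": 0, "dz": 0.8, "rx": 0, "ry": 0, "rz": 0},
    {"dx": 0, "dy": 0, "dz": 0.8, "rx": 0, "ry": 0, "rz": 0},
  ],
)

```text
t: 9.68
eef_pos: [512.1, -105.2, 244.2]
tcp_rot: [3.141, -0.002, 1.748]
ft_force: [-0.4, -0.1, -0.8]
opening: 0.261
```

play_rows(
  increments=[
    {"dx": 0, "dy": 0, "dz": 0.5, "rx": 0, "ry": 0, "rz": 0},
    {"dx": 0, "dy": 0, "dz": 0.5, "rx": 0, "ry": 0, "rz": 0},
  ],
)

```text
t: 9.85
eef_pos: [512.2, -105.2, 244.1]
tcp_rot: [3.141, -0.001, 1.748]
ft_force: [0.6, 0.5, 5.3]
opening: 0.258
```

play_rows(
  increments=[
    {"dx": 0, "dy": 0, "dz": 0.5, "rx": 0, "ry": 0, "rz": 0},
    {"dx": 0, "dy": 0, "dz": 0.5, "rx": 0, "ry": 0, "rz": 0},
  ],
)

```text
t: 10.02
eef_pos: [512.2, -105.1, 244.1]
tcp_rot: [3.14, -0.001, 1.748]
ft_force: [-1.3, 1.3, 6.2]
opening: 0.256
```

Contact came at TCP z 244.1 with 5–6 N, as predicted. I'm releasing it.

play_rows(
  increments=[
    {"dx": 0, "dy": 0, "dz": 0, "rx": 0, "ry": 0, "rz": 0},
    {"dx": 0, "dy": 0, "dz": 0, "rx": 0, "ry": 0, "rz": 0},
    {"dx": 0, "dy": 0, "dz": 0, "rx": 0, "ry": 0, "rz": 0},
    {"dx": 0, "dy": 0, "dz": 0, "rx": 0, "ry": 0, "rz": 0},
    {"dx": 0, "dy": 0, "dz": 0, "rx": 0, "ry": 0, "rz": 0},
    {"dx": 0, "dy": 0, "dz": 0, "rx": 0, "ry": 0, "rz": 0},
    {"dx": 0, "dy": 0, "dz": 0, "rx": 0, "ry": 0, "rz": 0},
    {"dx": 0, "dy": 0, "dz": 0, "rx": 0, "ry": 0, "rz": 0},
  ],
  fingers=0.9,
)

```text
t: 10.68
eef_pos: [512.2, -105.1, 244.0]
tcp_rot: [3.14, -0.001, 1.748]
ft_force: [0.3, 0.2, -0.1]
opening: 0.764
```

```bash
python3 - <<'E'
from cell import env,viewer
import cv2,pickle,numpy as np
ims={}
for n in("wrist","side"):
    c=viewer.read_camera(n);pickle.dump(c,open(f"pics/{n}7.pkl","wb"));ims[n]=c["image"][:,:,::-1]
a=cv2.resize(ims["wrist"][140:320,190:370],(400,400),interpolation=cv2.INTER_CUBIC)
b=cv2.resize(ims["side"][120:200,270:350],(400,400),interpolation=cv2.INTER_CUBIC)
cv2.imwrite("pics/g7.png",np.hstack([a,b]))
E
python3 go.py 511.5 -105.2 360 100.2
```

```text
t 10.7833 pos [ 512.2 -105.2  244. ] rot [ 1.7993e+02 -6.0000e-02  1.0014e+02] F [-0.1 -0.8 -0.4] open 0.848
inc [   0.2   -0.5 -116. ] [ 0.01 -0.01 -0.01] rows>= 2.8
```

View pics/g7.png

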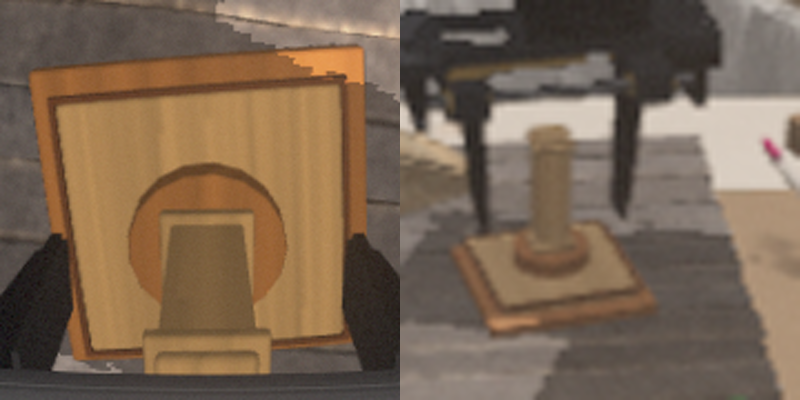

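The pillar is upright and central, with both fingers free of it. I'm retracting straight up, then slightly back, away from the hanging lamp.

play_rows(
  increments=[
    {"dx": 0, "dy": 0, "dz": -5, "rx": 0, "ry": 0, "rz": 0},
    {"dx": 0, "dy": 0, "dz": -15, "rx": 0, "ry": 0, "rz": 0},
    {"dx": 0, "dy": 0, "dz": -30, "rx": 0, "ry": 0, "rz": 0},
    {"dx": 0, "dy": 0, "dz": -45, "rx": 0, "ry": 0, "rz": 0},
    {"dx": 0, "dy": 0, "dz": -60, "rx": 0, "ry": 0, "rz": 0},
    {"dx": 0, "dy": 0, "dz": -75, "rx": 0, "ry": 0, "rz": 0},
    {"dx": 0, "dy": 0, "dz": -85, "rx": 0, "ry": 0, "rz": 0},
    {"dx": 0, "dy": 0, "dz": -88, "rx": 0, "ry": 0, "rz": 0},
  ],
)

```text
t: 11.45
eef_pos: [512.1, -105.3, 334.1]
tcp_rot: [3.138, 0.0, 1.748]
ft_force: [0.9, -0.2, -0.3]
opening: 0.898
```

play_rows(
  increments=[
    {"dx": 15, "dy": -10, "dz": 0, "rx": 0, "ry": 0, "rz": 0},
    {"dx": 40, "dy": -20, "dz": 0, "rx": 0, "ry": 0, "rz": 0},
    {"dx": 70, "dy": -30, "dz": 0, "rx": 0, "ry": 0, "rz": 0},
    {"dx": 100, "dy": -40, "dz": 0, "rx": 0, "ry": 0, "rz": 0},
    {"dx": 130, "dy": -45, "dz": 0, "rx": 0, "ry": 0, "rz": 0},
    {"dx": 150, "dy": -50, "dz": 0, "rx": 0, "ry": 0, "rz": 0},
    {"dx": 160, "dy": -50, "dz": 0, "rx": 0, "ry": 0, "rz": 0},
    {"dx": 160, "dy": -50, "dz": 0, "rx": 0, "ry": 0, "rz": 0},
  ],
)

```text
t: 12.12
eef_pos: [434.5, 44.7, 334.0]
tcp_rot: [3.138, 0.0, 1.75]
ft_force: [0.7, 0.0, 0.0]
opening: 0.899
```

```bash
python3 - <<'E'
from cell import env,viewer
import cv2,pickle,numpy as np
ims={}
for n in("top","side"):
    c=viewer.read_camera(n);pickle.dump(c,open(f"pics/{n}8.pkl","wb"));ims[n]=c["image"][:,:,::-1]
cv2.imwrite("pics/t8.png",ims["top"])
b=cv2.resize(ims["side"][120:320,230:380],(450,600),interpolation=cv2.INTER_CUBIC)
cv2.imwrite("pics/s8.png",b)
E
python3 go.py 511.5 -105.2 360 100.2
```

```text
t 12.2167 pos [435.3  43.1 333.9] rot [1.7976e+02 3.0000e-02 1.0018e+02] F [-0.3  0.1 -0.1] open 0.901
inc [-159.5   48.9  -25.8] [ 0.04  0.01 -0.  ] rows>= 4.0
```

View pics/t8.png

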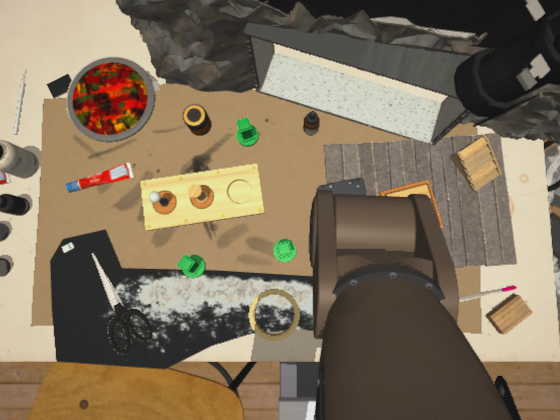

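View pics/s8.png

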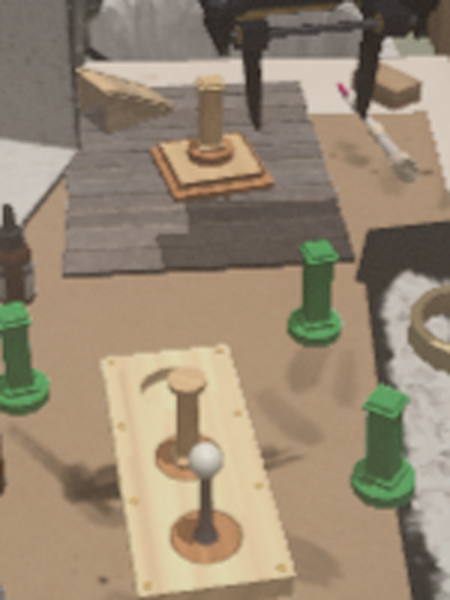

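The pillar stands upright on the rostrum, the pillar's pocket is empty, and the column and lamp post haven't moved. One numeric centring check before I hand in.

```bash
python3 - <<'E'
from h import *
np.set_printoptions(precision=1,suppress=True)
w=ld("wrist7");s=ld("side8")
g=lambda x,y,z:fplane(w,*crop2px(x,y,400/180,190,140),z)[:2]
a,b=g(51,98,25),g(346,79,25);d=b-a;L=np.linalg.norm(d);n=np.array([d[1],-d[0]])/L
print("wrist rostrum",L,(a+b)/2+41*n,"disc lr",(g(129,236,37)+g(287,236,37))/2,np.linalg.norm(g(129,236,37)-g(287,236,37)),"far-23:",g(210,164,37)-23*np.array([-.18,.98]))
h=lambda x,y,z:plane(s,*crop2px(x,y,3,230,120),z)[:2]
print("side rostrum",np.mean([h(*p,17) for p in((152,149),(241,134),(273,183),(178,198))],0),"disc",(h(188,151,34)+h(234,151,34))/2, "cap",np.mean([h(*p,109) for p in((196,82),(221,77),(223,86),(199,92))],0))
d=cv2.absdiff(ld("top0")["image"],ld("top8")["image"]);print("max diff at col/lamp",d[180:215,145:215].mean())
E
```

```text
wrist rostrum 83.76675909035184 [ 511.1 -101.1] disc lr [ 511.1 -100. ] 44.38338584671716 far-23: [ 512.  -101.6]
side rostrum [ 512. -102.] disc [ 512.  -100.2] cap [513.2 -94.6]
max diff at col/lamp 15.459319727891156
```

```bash
python3 - <<'E'
from h import *
A,B=ld("top0")["image"],ld("top8")["image"]
cv2.imwrite("pics/cmp.png",np.vstack([cv2.resize(i[170:220,140:270,::-1],None,fx=5,fy=5) for i in(A,B)]))
for x0,x1 in((148,180),(184,216)):
    for I in ("gray",):
        a,b=[cv2.cvtColor(i,cv2.COLOR_RGB2GRAY)[182:218,x0:x1] .astype(np.float32) for i in(A,B)]
        print(cv2.phaseCorrelate(a,b), np.abs(a-b).mean())
E
```

```text
((0.020705450393341707, -0.04896879402905441), 0.9639722684191333) 16.314236
((0.03625947658302664, 0.02806618494067692), 1.000860660440392) 16.388021
```

View pics/cmp.png

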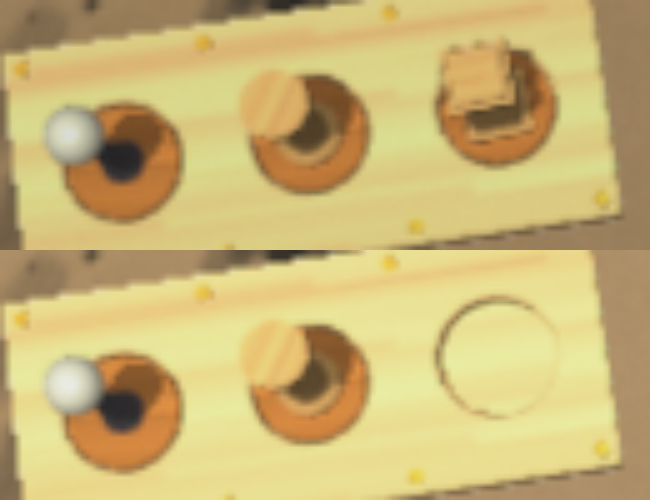

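The column and lamp post shifted by less than 0.1 px, so the image difference was only brightness. I'm handing in.

```bash
python3 - <<'E'
from cell import env
print(env.job_done())
E
```

```text
the job is handed in; nothing more can be done
None
```

I lifted the square pillar straight up out of its pocket by the shaft and set it down upright in the middle of the rostrum. I released it and backed the arm clear, then handed in at about 12 s of the 48 s allowed; no verdict was reported.

**Last checks:**
- **Set-down:** contact came at TCP z 244.1 mm, as predicted, with about 6 N. The pillar looked upright in the pictures after release.
- **Centring:** the base disc is within about 2 mm of the rostrum's centre in both the wrist and side views; the limit is 15 mm.
- **Column and lamp post:** they shifted by less than 0.1 px in the top view, so they are still in their pockets. The green pieces look untouched.

**Disagreements:**
- **Gripper opening:** it read about 0.26 (24.5 mm) on the 20 mm shaft. A close-up showed the fingers on the shaft, not the cap, and nothing slipped, so I took it as the scale of the reading.
- **Pillar y at the start:** the top view gave 235 mm and the wrist view 238 mm. I used 236.
- **Cap in the final side view:** it measured 6 to 7 mm off the rostrum's centre in y. The side view's cap reading also ran a few millimetres high in y at the start, so I put this down to its coarse pixels.

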